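# Ready a kitchen-roll holder and hold its sprung arm open for the roll

### The arm

A 6-joint arm with a two-finger parallel gripper is mounted at the origin on the work surface. World frame = base frame: x ahead of the robot, y to its left, z up, the work surface at z = 0. Lengths are in m, angles in rad, forces in N, time in s.
With the tool pointing down it reaches from about 0.275 to 0.975 m from the base axis. Payload 8.4 kg.
Tool frame: the origin (TCP) lies on the centre line of the jaws, within the pads' length; the fingertips stand 14 mm ahead of it and the grasp point (between the pads) lies 5 mm behind it; z points along the fingers, y is the line along which they close (so a half turn about z gives the same grasp; the last joint's range is limited). The gripper opens to 92 mm and grips with 3 to 60 N. Pads are 20 mm wide; open, the fingers measure 128 mm over their backs; the gripper's body (75 mm by 189 mm) begins 69 mm behind the grasp point.
Start: joints at [1.136, 0.353, 1.633, -0, 1.155, -0.002], TCP at [0.262, 0.567, 0.229] pointing down, gripper open.
Joint ranges: [-2.63, 2.63], [-0.92, 2.1], [0.06, 2.66], [-1.3, 4.44], [0, 2.69], [-3.02, 3.02]. Speed limits (rad/s): [2.22, 2.22, 2.79, 3.14, 3.14, 3.14].

### API

Orientations are given as a unit quaternion [x, y, z, w].
In Python, from plant import robot, imaging, order gives the robot as it stands. The module is installed in compiled form; this text tells all that it offers. Calls block until the motion is done:
- robot.reach(position, orientation): joint-space move of the TCP to a pose.
- robot.servo_line(position, rot=None, speed=0.15, contact_N=None): straight line of the TCP; rot=None keeps the orientation; speed is the mean speed in m/s. With contact_N (N) it stops when the force on the tool has changed by that much, and returns True; else False.
- robot.move_j(angles): joint-space move.
- robot.grip(opening, squeeze=None): finger opening in m; squeeze is the grip in N (None keeps the last); returns when the fingers have stopped.
- robot.pause(seconds).
- robot.solve_ik(position, orientation): joint angles nearest the present ones, or None.
- robot.state(): the state.
- imaging.snapshot(name): name is "scene" or "top" or "wrist"; returns (picture, depth): 384x512x3 uint8, red, green, blue; 384x512 float32, m along the optical axis (not along the pixel's ray), 0 where there is no reading.
- imaging.calibration(name): a dict with "fx", "fy", "cx", "cy" (pixels), "rvec" (rotation vector, rad) and "tvec" (3), from world to camera coordinates, as OpenCV has them; the wrist camera has in their place "T_tool_cam" (4x4, takes a point from camera to tool coordinates, whose origin is the TCP and whose axes are the flange's). Camera axes: x right, y down, z forward; pixel columns grow to the right and rows downward; lengths in m; the calibration is good to about 2 mm. The wrist camera is an equidistant fisheye: a pixel r from the principal point sees the ray r / f radians off the axis. A picture is of the moment at which its call begins: read the wrist's pose just before it. calibration takes no time and is no camera call.
A pose or a line that the arm cannot do raises robot.PlanningError and nothing moves.
- order.close_job(): hands the job in; it is judged then, once.
The state is a dict: "time_s": time; "qpos": joint angles; "qd": joint speeds; "joint_efforts": joint torques, N m; "ee_pos": TCP position; "orientation": TCP orientation; "ft_force": force on the tool from outside, world axes, zero at the start; "moment": the same for the moment, N m; "grip_width": finger opening in m; "finger_force": force on a finger pad.
Only numpy, scipy, OpenCV 4.12 (cv2) and the standard library are available. Lean on these libraries where they do the work, as an engineer would, in place of code of your own. Each camera call takes 0.05 s, during which the arm holds its last target. There are 200 camera calls.

### The job

Get this kitchen-roll holder ready for me to drop a new roll on: slide the core sleeve that fits over its stub, all the way down onto the base, and let go of it. Then take the orange tab, pull the sprung arm out until the face of its black shoe stands on the red line, and keep holding it there: finish with the arm still in your grip, because it springs back if you let go. Leave the other sleeve and the other samples on the table where they are.

Things in the scene. Friction and masses are not known exactly. Their poses are not given: they have to be found in the camera images.
- holder: Kitchen-roll holder, fixed to the table: a round brushed-aluminium base 180 mm across and 18 mm thick with a steel stub (upright pin) in the middle and a sprung side arm. Origin: on the stub's axis at the table surface. Its x axis points level along the slot from the stub to the orange tab, the way the arm is pulled; z up. The holder's place and heading on the table vary
- stub_foot (a point): Where the stub's axis meets the top of the base (18 mm above the table): the sleeve's lower rim rests here when fully down. Axes as the holder's
- stub_top (a point): Centre of the stub's tip, 82 mm above the table. The stub is 20 mm in diameter and 64 mm tall; its last 8 mm taper to 10 mm diameter
- red_line (a point): Where the red line on top of the base crosses the slot: 66 mm from the stub's axis. The line is 4 mm wide and runs across the slot, seen from 13 to 40 mm out on either side of it
- tension_arm (a joint): How far the sprung arm is pulled out, in m along the holder's x: 0 at rest (pulled in), 0.036 when the shoe's stub-side face stands over the red line, 0.050 at the end stop. A concealed spring pulls it back: about 4 N at rest, 8 N at the line. It springs back when released. The arm is a bent steel strip with the shoe at one end and the tab at the other
- shoe_face (a point): Middle of the stub-side face of the arm's black shoe, 44 mm above the table; moves with the arm; 30 mm from the stub's axis at rest. The shoe is 44 mm wide across the slot, its top is 66 mm above the table, and it ends 42 mm from the axis at rest. So there is room for fingers across the slot on both sides of the stub, but little room between stub and shoe
- pull_tab (a point): Centre of the upright orange tab at the outer end of the arm, 76 mm above the table and 100 mm from the stub's axis at rest; moves with the arm. The tab is 12 mm thick along the pull and 30 mm wide across it, from 55 to 97 mm above the table; the steel strip below it is 20 mm wide. Gap between shoe and tab 52 mm
- green_sleeve_center (a point): Centre of the green core sleeve: a plain loose plastic tube standing upright, 40 mm outside diameter, 60 mm tall, bore 23 mm right through: this is the one that fits the stub. Origin half-way up on its axis, z along the axis. 40 to 75 g
- white_sleeve_center (a point): Centre (half-way up) of the white core sleeve, same outside size, for another holder: bore 15 mm, too small for the stub. To be left where it stands; the two sleeves may change places
- kitchen_roll_center (a point): Centre of the new roll of kitchen paper standing loose on the table, 112 mm diameter, 225 mm tall; a bystander
- round_scale: Round kitchen scale with an orange rim, 184 mm diameter, 30 mm tall, origin under its centre; a bystander
- canister: Green glass canister with a lid, 100 mm diameter, 140 mm tall, origin under its centre; a bystander
- oil_bottle: Amber glass bottle, 64 mm diameter, 200 mm tall, origin under its centre; a bystander
- spatula: Spatula lying on the table, 280 mm long, wooden handle, origin near its middle; a bystander

How it is judged:
By the outcome, as a careful person would: the job done as asked, in the order asked, and still so for the second after the job is handed in, while the arm keeps its last pose, push and grip.
It also fails if it takes over 51 s, if anything falls off the work surface, if the arm or the gripper's body presses on something with over 40 N, if the wrist force passes 120 N, or if a joint passes its speed limit or range.

## Working session

There is one attempt and no reset: what is moved stays moved. The work goes in short steps, each a Python script; the robot and the scene stay as the last script left them, time stands still between calls to the robot, and variables do not carry over. Pictures are saved under pics/ and viewed, at most 10 in all, crops included, and the job is handed in when it is done.

```bash
mkdir -p pics; cat > h.py <<'E'
import numpy as np, cv2
from plant import robot, imaging, order
from scipy.spatial.transform import Rotation as R
def snap(n,f):
    p,d=imaging.snapshot(n); cv2.imwrite(f'pics/{f}.png',p[:,:,::-1]); np.save(f'pics/{f}.npy',d); return p,d
def world(n,d):
    c=imaging.calibration(n); v,u=np.mgrid[:384,:512]
    P=np.stack([(u-c['cx'])/c['fx']*d,(v-c['cy'])/c['fy']*d,d],-1)
    Rm=cv2.Rodrigues(np.array(c['rvec'],float))[0]
    return (P-np.array(c['tvec']).ravel())@Rm
E
python3 - <<'E'
from h import *
a,_=snap('top','top1'); b,_=snap('scene','scene1')
cv2.imwrite('pics/both.png',cv2.resize(np.vstack([a,b])[:,:,::-1],None,fx=.78,fy=.78))
cv2.imwrite('pics/top_x.png',cv2.resize(a[:,:,::-1],(800,600)))
s=robot.state();print(s['time_s'],s['ee_pos'],s['orientation'],s['ft_force'],s['grip_width'])
for n in('top','scene','wrist'):print(imaging.calibration(n))
E
```

```text
0.1 [0.26193926 0.56696371 0.22792547] [ 2.14725954e-01  9.76674119e-01 -6.41691314e-04 -1.37383631e-04] [ 0.74992016 -0.36150839 -0.07651404] 0.0921596539653859
{'fx': 470.1303110735917, 'fy': 470.1303110735917, 'cx': 257.18290815068667, 'cy': 194.12943660021563, 'rvec': array([ 2.15181111, -2.14147105,  0.15212031]), 'tvec': array([-0.04070005,  0.58306246,  1.74652612])}
{'fx': 362.02513386463164, 'fy': 362.02513386463164, 'cx': 260.99298188930595, 'cy': 188.85638773295688, 'rvec': array([ 1.52284753,  1.79302497, -0.95615487]), 'tvec': array([ 0.13591919, -0.23103984,  1.56435905])}
{'fx': 297.3186396354542, 'fy': 297.3186396354542, 'cx': 255.4608168576938, 'cy': 188.67768619608572, 'T_tool_cam': array([[-3.51095255e-04, -9.68729566e-01, -2.48118730e-01,
         6.99805271e-02],
       [ 9.99999714e-01, -5.06381545e-04,  5.62035847e-04,
         8.48968681e-04],
       [-6.70103488e-04, -2.48118461e-01,  9.68729467e-01,
        -1.55795375e-01],
       [ 0.00000000e+00,  0.00000000e+00,  0.00000000e+00,
         1.00000000e+00]])}
```

View pics/top_x.png

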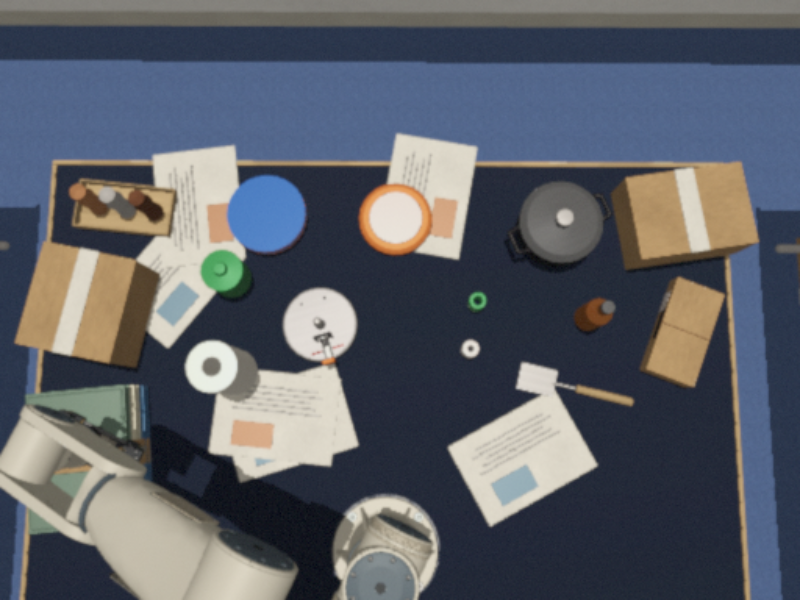

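View pics/scene1.png

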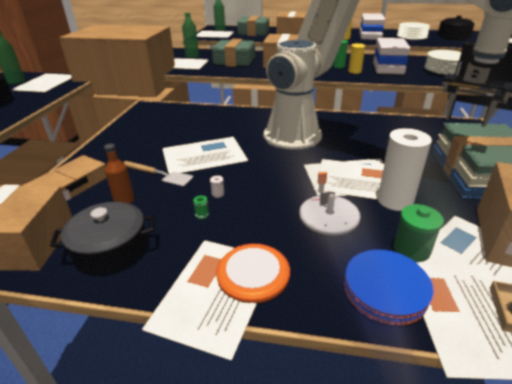

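Top view (800x600): the holder disc is at (320,324) and the orange tab at (330,362), on the robot side. The green sleeve is at (477,301) and the white one at (470,349). Next I measure these with depth.

```bash
cat > m.py <<'E'
from h import *
a=cv2.imread('pics/top1.png')[:,:,::-1]; W=world('top',np.load('pics/top1.npy'))
def near(u,v,r):
    V,U=np.mgrid[:384,:512]; return np.hypot(U-u,V-v)<r
m=near(305,193,12)&(W[...,2]>.045)&(W[...,2]<.08); print('green',m.sum(),np.median(W[m],0),W[m].min(0),W[m].max(0))
m=near(301,223,12)&(W[...,2]>.045)&(W[...,2]<.08); print('white',m.sum(),np.median(W[m],0),W[m].min(0),W[m].max(0))
m=near(205,207,40)&(abs(W[...,2]-.018)<.006); p=W[m]; print('base',m.sum(),cv2.minEnclosingCircle(p[:,:2].astype(np.float32)),np.median(p[:,2]))
h=a.astype(int); o=near(210,232,12)&(h[...,0]>h[...,2]+50)&(W[...,2]>.05); print('tab',o.sum(),W[o].mean(0),W[o].min(0),W[o].max(0))
r=near(205,215,25)&(h[...,0]>h[...,2]+50)&(W[...,2]<.03); print('red',r.sum(),W[r].mean(0))
s=near(204,207,8)&(W[...,2]>.06);print('stub',s.sum(),W[s].mean(0),W[s].max(0))
c=cv2.resize(a[175:245,165:255],(720,560),interpolation=cv2.INTER_CUBIC)[:,:,::-1];cv2.imwrite('pics/hold.png',c)
V,U=np.where(o);print(U.mean(),V.mean());V,U=np.where(r);print(U.mean(),V.mean())
E
python3 m.py
```

```text
green 63 [ 0.58640623 -0.21863801  0.05871098] [ 0.56795107 -0.23754443  0.04911285] [ 0.60528954 -0.20223548  0.06817642]
white 85 [ 0.47238057 -0.20206347  0.05844236] [ 0.4536437  -0.22128645  0.04669156] [ 0.49136962 -0.1831037   0.07118268]
base 1323 ((0.5377577543258667, 0.16016829013824463), 0.15267202258110046) 0.01766938173851727
tab 29 [0.43522595 0.12719553 0.15565585] [ 0.32863446 -0.04097696  0.08567609] [0.44638965 0.14809296 1.81170972]
red 8 [0.46314925 0.14956631 0.02038365]
stub 31 [0.52816864 0.16033144 0.07513016] [0.54391549 0.1707183  0.0890934 ]
210.0 231.0
207.875 225.875
```

View pics/hold.png

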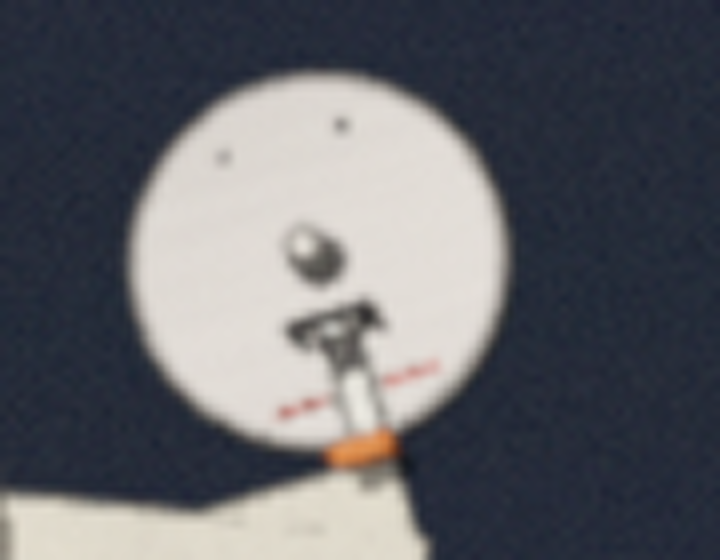

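The crop (8x, origin 165,175) shows the disc centre at about (319,260). The stub tip is at (300,242), the red line ends at (280,412) and (440,366), and the tab is at (362,450). I'll get the heading by ray-plane intersection, then look closer with the wrist camera.

```bash
cat >> h.py <<'E'
def ray(n,u,v,z):
    c=imaging.calibration(n); Rm=cv2.Rodrigues(np.array(c['rvec'],float))[0]; t=np.array(c['tvec']).ravel()
    d=Rm.T@np.array([(u-c['cx'])/c['fx'],(v-c['cy'])/c['fy'],1]); o=-Rm.T@t
    return o+d*(z-o[2])/d[2]
def down(yaw): # tool z down, tool x at yaw
    return R.from_matrix(np.array([[np.cos(yaw),np.sin(yaw),0],[np.sin(yaw),-np.cos(yaw),0],[0,0,-1]])).as_quat()
def wpix(P,c,s): # world point -> wrist pixel
    T=np.array(c['T_tool_cam']); p=R.from_quat(s['orientation']).inv().apply(np.array(P)-s['ee_pos'])
    q=(p-T[:3,3])@T[:3,:3]; r=np.hypot(q[0],q[1]); th=np.arctan2(r,q[2])
    return np.array([c['cx']+c['fx']*th*q[0]/r,c['cy']+c['fx']*th*q[1]/r])
def wray(u,v,z,c,s):
    T=np.array(c['T_tool_cam']); a=np.array([u-c['cx'],v-c['cy']])/c['fx']; th=np.hypot(*a)
    d=np.r_[a/th*np.sin(th),np.cos(th)]; Q=R.from_quat(s['orientation'])
    o=s['ee_pos']+Q.apply(T[:3,3]); d=Q.apply(T[:3,:3]@d); return o+d*(z-o[2])/d[2]
E
python3 - <<'E'
from h import *
f=lambda x,y,z:ray('top',164.5+x/8,174.5+y/8,z)
c=f(319,260,.018);s=f(300,242,.082);l1=f(280,412,.018);l2=f(440,366,.018);t=f(362,440,.097)
print('disc',c,'stub',s,'tab',t);m=(l1+l2)/2;print('mid',m,np.linalg.norm(m-c))
print('yaws',[np.degrees(np.arctan2(*(d[1::-1]))) for d in (m-c,t-s)],np.degrees(np.arctan2(*(l2-l1)[1::-1])))
W=world('top',np.load('pics/top1.npy'))
for n,(u,v) in dict(roll=(212,367),can=(222,270)).items():
    v0,u0=int(v*.64),int(u*.64);print(n,W[v0-2:v0+3,u0-2:u0+3].reshape(-1,3).mean(0))
for yaw in np.radians([-16,164,-106,74,-196]):
  for P in ([.53,.157,.2],[.587,-.219,.2],[.43,.126,.2]): print(np.degrees(yaw),P,robot.solve_ik(P,down(yaw)))
E
```

```text
disc [0.53576935 0.16468386 0.018     ] stub [0.53672617 0.1663226  0.082     ] tab [0.44419784 0.13430357 0.097     ]
mid [0.47387195 0.14377106 0.018     ] 0.06533478231875685
yaws [np.float64(-161.33181850031673), np.float64(-160.91204385382719)] -73.60088397573666
roll [0.42323102 0.39125309 0.15412341]
can [0.64826823 0.37936702 0.13871981]
-16.0 [0.53, 0.157, 0.2] [ 2.85277570e-01  2.71740318e-01  1.81775737e+00 -4.44089210e-16
  1.05209496e+00  2.13532658e+00]
-16.0 [0.587, -0.219, 0.2] [-3.59483543e-01  3.82540629e-01  1.65734069e+00 -4.44089210e-16
  1.10171133e+00  1.49056546e+00]
-16.0 [0.43, 0.126, 0.2] [ 2.81696265e-01  1.08224620e-01  2.02579605e+00 -4.44089210e-16
  1.00757199e+00  2.13174527e+00]
164.0 [0.53, 0.157, 0.2] [ 2.85277570e-01  2.71740318e-01  1.81775737e+00 -4.44089210e-16
  1.05209496e+00 -1.00626608e+00]
164.0 [0.587, -0.219, 0.2] [-3.59483543e-01  3.82540629e-01  1.65734069e+00 -4.44089210e-16
  1.10171133e+00 -1.65102719e+00]
164.0 [0.43, 0.126, 0.2] [ 2.81696265e-01  1.08224620e-01  2.02579605e+00 -4.44089210e-16
  1.00757199e+00 -1.00984738e+00]
-106
[... 326 characters left out ...]
40318e-01  1.81775737e+00 -4.44089210e-16
  1.05209496e+00  5.64530250e-01]
74.0 [0.587, -0.219, 0.2] [-3.59483543e-01  3.82540629e-01  1.65734069e+00 -4.44089210e-16
  1.10171133e+00 -8.02308628e-02]
74.0 [0.43, 0.126, 0.2] [ 2.81696265e-01  1.08224620e-01  2.02579605e+00 -4.44089210e-16
  1.00757199e+00  5.60948946e-01]
-196.0 [0.53, 0.157, 0.2] [ 2.85277570e-01  2.71740318e-01  1.81775737e+00 -4.44089210e-16
  1.05209496e+00 -1.00626608e+00]
-196.0 [0.587, -0.219, 0.2] [-3.59483543e-01  3.82540629e-01  1.65734069e+00 -4.44089210e-16
  1.10171133e+00 -1.65102719e+00]
-196.0 [0.43, 0.126, 0.2] [ 2.81696265e-01  1.08224620e-01  2.02579605e+00 -4.44089210e-16
  1.00757199e+00 -1.00984738e+00]
```

```bash
python3 - <<'E'
from h import *
s=robot.state(); p=s['ee_pos'].copy(); p[2]=.34; robot.servo_line(p,speed=.25)
yaw=np.radians(17.5)
robot.reach([.44,.135,.30],down(yaw))
s=robot.state(); a,d=snap('wrist','w1'); c=imaging.calibration('wrist')
np.savez('pics/w1s.npz',ee_pos=s['ee_pos'],orientation=s['orientation'])
cv2.imwrite('pics/w1x.png',cv2.resize(a[:,:,::-1],(800,600),interpolation=cv2.INTER_CUBIC))
print(s['time_s'],s['ee_pos'],[wpix(P,c,s) *1.5625 for P in ([.536,.1655,.082],[.536,.1655,.018])])
E
```

```text
2.4083 [0.44000707 0.13547192 0.29976917] [array([401.10385944, 140.16671969]), array([400.87106205, 145.72872935])]
```

View pics/w1x.png

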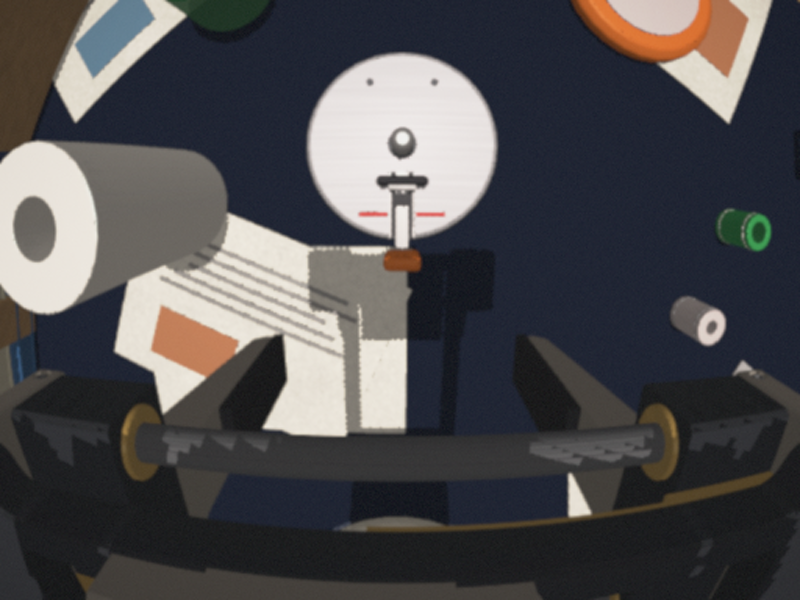

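The wrist view is almost aligned with the holder: disc centre at about (402,146), stub tip (402,138), red line along row 214 (so heading is about 17.5°-180°), tab (402,261). I'll enlarge a crop for precision.

```bash
python3 - <<'E'
import cv2
a=cv2.imread('pics/w1.png'); cv2.imwrite('pics/w1c.png',cv2.resize(a[80:180,210:305],(570,600),interpolation=cv2.INTER_CUBIC))
E
```

```text
(no output)
```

View pics/w1c.png

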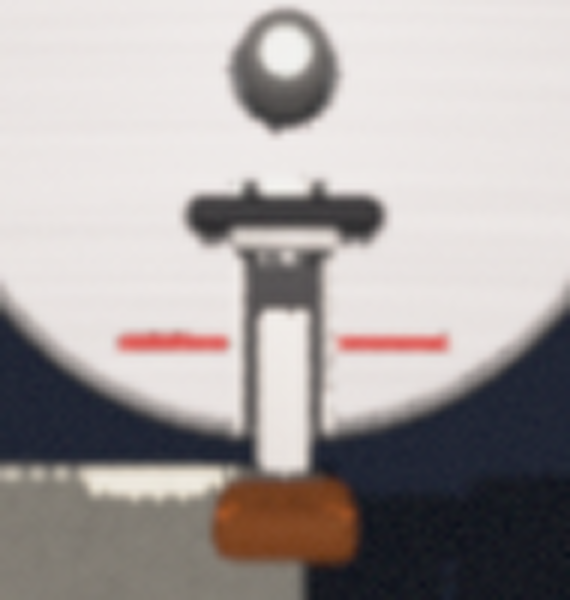

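```bash
python3 - <<'E'
from h import *
s=dict(np.load('pics/w1s.npz')); c=imaging.calibration('wrist')
f=lambda x,y,z:wray(209.5+x/6,79.5+y/6,z,c,s)
st=f(286,51,.082); l1=f(118,343,.018); l2=f(448,342.5,.018); m=(l1+l2)/2
t=f(286,540,.097); sh=f(286,197,.066)
hd=lambda d:np.degrees(np.arctan2(d[1],d[0]))
print('stub',st,'mid',m,np.linalg.norm((m-st)[:2]),'hd',hd(m-st),'normal',hd(l2-l1)-90,np.linalg.norm(l2-l1))
print('tab',t,np.linalg.norm((t-st)[:2]),hd(t-st),'shoe',np.linalg.norm((sh-st)[:2]))
# disc fit
a=cv2.imread('pics/w1.png'); g=(a.min(2)>150).astype(np.uint8); g[:30]=0;g[152:]=0;g[:,:190]=0;g[:,325:]=0
C=max(cv2.findContours(g,0,cv2.CHAIN_APPROX_NONE)[0],key=cv2.contourArea)[:,0]
W=np.array([wray(u,v,.018,c,s)[:2] for u,v in C if v<145])
from scipy.optimize import least_squares as L
r=L(lambda q:np.hypot(*(W-q[:2]).T)-q[2],[*st[:2],.09],loss='soft_l1',f_scale=.002);print('disc',r.x)
# green sleeve rays: top centre at 800px (758,232)
print('green',wray(758/1.5625-.2,232/1.5625-.2,.06,c,s))
E
```

```text
stub [0.53823146 0.1656093  0.082     ] mid [0.47532498 0.1460949  0.018     ] 0.06586377667988069 hd -162.76543616571948 normal -162.31884349726002 0.08098265588846655
tab [0.44244398 0.13529929 0.097     ] 0.10046859281252377 -162.44108127894376 shoe 0.030559917340067622
disc [0.53990409 0.16620608 0.08618169]
green [ 0.59183894 -0.21738131  0.06      ]
```

```bash
python3 - <<'E'
from h import *
robot.reach([.491,-.248,.24],down(np.radians(17.5)))
s=robot.state(); a,d=snap('wrist','w2'); c=imaging.calibration('wrist')
np.savez('pics/w2s.npz',ee_pos=s['ee_pos'],orientation=s['orientation'])
u,v=wpix([.589,-.218,.06],c,s); print(s['time_s'],s['ee_pos'],u,v)
u0,v0=int(u)-40,max(int(v)-40,0);print(u0,v0)
cv2.imwrite('pics/w2c.png',cv2.resize(a[v0:v0+80,u0:u0+80,::-1],(560,560),interpolation=cv2.INTER_CUBIC))
E
```

```text
3.9083 [ 0.4913424  -0.24711432  0.24020292] 257.98390768786885 85.9594143112274
217 45
```

View pics/w2c.png

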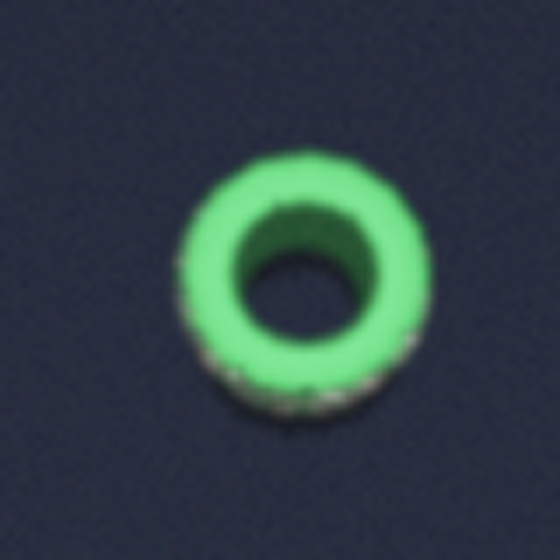

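The bore and rim centre is at (306.5,272) in the 7x crop (origin 217,45). The sleeve is open through to the dark table, so it is the right one.

```bash
python3 - <<'E'
from h import *
s=dict(np.load('pics/w2s.npz')); c=imaging.calibration('wrist')
g=wray(216.5+306.5/7,44.5+272/7,.06,c,s); print('green',g)
print('roll',wray(35/1.5625,229/1.5625,.225,c,dict(np.load('pics/w1s.npz'))))
assert np.hypot(g[0]-.589,g[1]+.218)<.008
q=down(np.radians(17.5))
robot.reach([g[0],g[1],.13],q)
robot.servo_line([g[0],g[1],.033],speed=.12,contact_N=10)
print(robot.state()['ee_pos'])
robot.grip(.03,squeeze=20)
s=robot.state();print(s['time_s'],s['grip_width'],s['finger_force'],s['ee_pos'])
robot.servo_line([g[0],g[1],.18],speed=.15)
s=robot.state();print(s['grip_width'],s['finger_force'],s['ft_force'])
robot.reach([.538,.1655,.18],q)
s=robot.state();print(s['time_s'],s['grip_width'],s['ee_pos'],s['ft_force'])
a,d=snap('wrist','w3')
cv2.imwrite('pics/w3c.png',cv2.resize(a[120:330,130:380,::-1],(750,630))[:600])
E
```

```text
green [ 0.59261102 -0.21954546  0.06      ]
roll [0.42153584 0.37096796 0.225     ]
[ 0.59314241 -0.21984528  0.03379293]
6.4167 0.03919637910593162 19.999890415929258 [ 0.59262699 -0.21954974  0.03299591]
0.03950443410682798 19.99982625246048 [ 0.27162365 -0.28821609 -0.28736449]
9.0 0.039205860915391855 [0.53841244 0.16472674 0.17994016] [ 0.15399852  0.15545524 -0.40855489]
```

View pics/w3c.png

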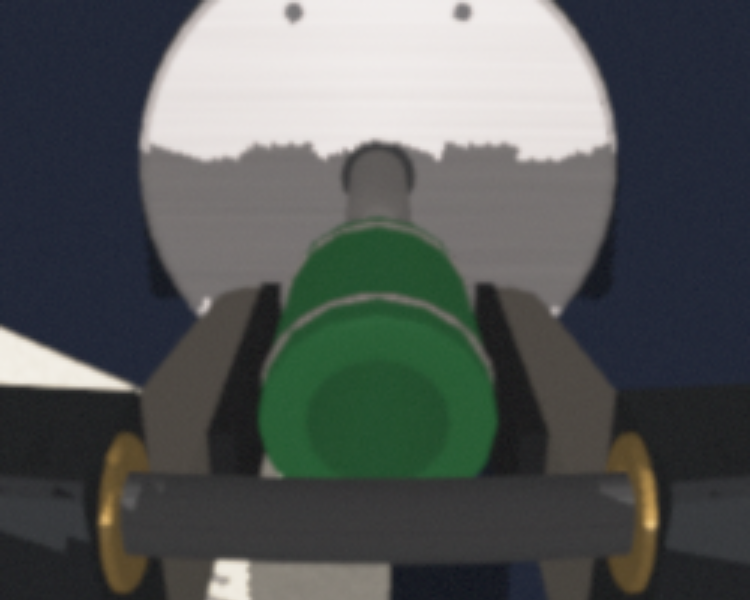

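The sleeve is upright in the grip, and the stub foot at (378,170) lines up with the sleeve axis at (378,415). Lowering now.

```bash
python3 - <<'E'
from h import *
X,Y=.538,.1655
robot.servo_line([X,Y,.122],speed=.1)
print(robot.servo_line([X,Y,.095],speed=.03,contact_N=6))
s=robot.state();print(s['time_s'],s['ee_pos'],s['ft_force'],s['moment'])
if s['ee_pos'][2]<.098:
    print(robot.servo_line([X,Y,.050],speed=.04,contact_N=10))
    s=robot.state();print(s['time_s'],s['ee_pos'],s['ft_force'],s['moment'])
E
```

```text
False
10.8333 [0.53815    0.16553218 0.09515939] [-0.49446347 -0.38602484  0.9547189 ] [-0.05747832  0.11835096  0.0369939 ]
True
11.875 [0.53771005 0.16542931 0.0508941 ] [-1.2725918   0.05718599  6.32342931] [-0.01570836  0.33265094  0.06159012]
```

Seated at TCP z = 0.0509, against 0.051 expected. Releasing, then checking.

```bash
python3 - <<'E'
from h import *
robot.grip(.075); robot.servo_line([.538,.1655,.19],speed=.15)
h=np.radians(-162.5); e=np.array([np.cos(h),np.sin(h)]); t=np.array([.538,.1655])+.1*e; q=down(np.radians(107.5))
robot.reach([*t,.19],q); robot.grip(.05)
s=robot.state(); print(s['time_s'],s['ee_pos'],s['grip_width'])
a,d=snap('wrist','w4'); b,_=snap('scene','scene4'); t_,_=snap('top','top4')
np.savez('pics/w4s.npz',ee_pos=s['ee_pos'],orientation=s['orientation'])
cr=cv2.resize(a[60:330,100:420],(640,540)); cs=cv2.resize(b[150:240,280:380],(600,540))
cv2.imwrite('pics/v4.png',cv2.resize(np.hstack([cr,cs])[:,:,::-1],(800,348)))
E
```

```text
15.575 [0.44262314 0.13543815 0.19000211] 0.050133909750775606
```

View pics/v4.png

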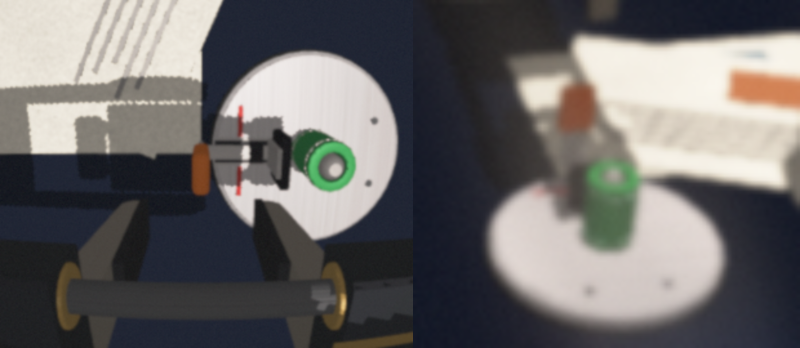

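The sleeve is fully down on the base with the stub tip showing through. The fingers (140 and 265) straddle the tab (201,170). Descending and gripping.

```bash
python3 - <<'E'
from h import *
h=np.radians(-162.5); e=np.array([np.cos(h),np.sin(h)]); st=np.array([.538,.1655]); t=st+.1*e
print(robot.servo_line([*t,.075],speed=.1,contact_N=8))
s=robot.state();print(s['ee_pos'],s['ft_force'])
assert s['ee_pos'][2]<.078
robot.grip(.004,squeeze=45)
s=robot.state();print(s['time_s'],s['grip_width'],s['finger_force'],s['ft_force'],(s['ee_pos'][:2]-st)@e)
robot.servo_line([*(st+.136*e),.075],speed=.03)
robot.pause(.3)
s=robot.state();print(s['time_s'],s['grip_width'],s['finger_force'],s['ft_force'][:2]@e,(s['ee_pos'][:2]-st)@e)
a,d=snap('wrist','w5'); snap('top','top5')
np.savez('pics/w5s.npz',ee_pos=s['ee_pos'],orientation=s['orientation'])
c=imaging.calibration('wrist')
n=np.array([-e[1],e[0]])
for P in ([*(st+.066*e+.03*n),.018],[*(st+.066*e-.03*n),.018],[*(st+.066*e),.066]): print(wpix(P,c,s))
cv2.imwrite('pics/v5.png',cv2.resize(a[40:230,180:440,::-1],(780,570),interpolation=cv2.INTER_CUBIC))
E
```

```text
False
[0.44301957 0.13556238 0.07545777] [ 0.21001457  0.83221505 -0.37617651]
17.6833 0.011817800387903003 45.000407695770264 [-1.11175856 -0.54746098  1.07480835] 0.10004185559848926
19.3333 0.01150700315078737 44.9992311000824 -7.983156665978158 0.13501031427649451
[340.20690362 243.7256467 ]
[346.56222338 170.64102911]
[364.57577261 232.15284664]
```

View pics/v5.png

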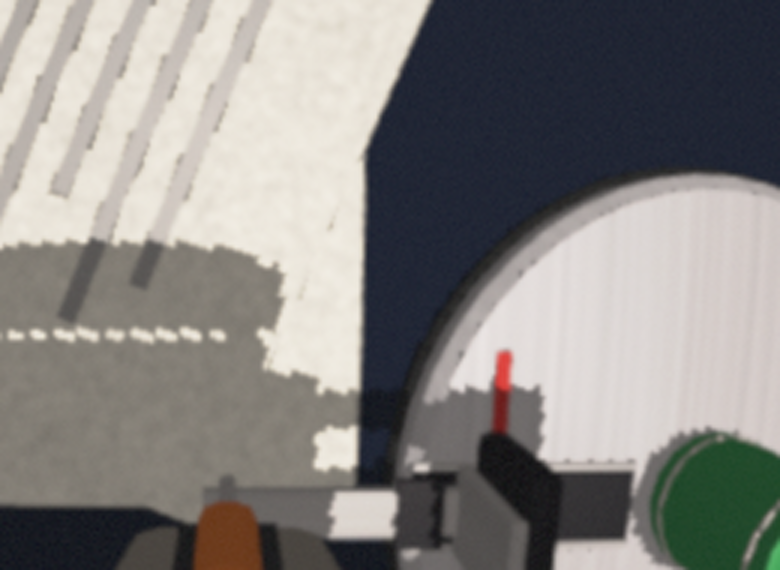

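The spring pull of 8.0 N matches "at the line". The TCP sits 1 mm short (0.135), so I'll trim by 1 mm and check the shoe's stub-side top corner, seen at (560,480) in the crop, against its prediction.

```bash
python3 - <<'E'
from h import *
h=np.radians(-162.5); e=np.array([np.cos(h),np.sin(h)]); st=np.array([.538,.1655]); n=np.array([-e[1],e[0]])
c=imaging.calibration('wrist'); s=dict(np.load('pics/w5s.npz'))
k=lambda r,l,z:np.round((wpix([*(st+r*e+l*n),z],c,s)-[180,40])*3+1)
for r in(.064,.065,.066):print(r,'top',k(r,-.022,.066),'bot',k(r,-.022,.022))
print('line end',k(.066,-.04,.018),k(.066,-.02,.018))
robot.servo_line([*(st+.137*e),.075],speed=.02); robot.pause(.3)
s=robot.state();print(s['time_s'],s['grip_width'],s['finger_force'],s['ft_force'][:2]@e,(s['ee_pos'][:2]-st)@e,s['ee_pos'])
a,d=snap('wrist','w6'); b,_=snap('top','top6'); f,_=snap('scene','scene6')
cv2.imwrite('pics/v6.png',np.hstack([cv2.resize(a[165:235,310:380,::-1],(560,560),interpolation=cv2.INTER_CUBIC),cv2.resize(f[130:270,180:240,::-1],(240,560))]))
E
```

```text
0.064 top [575. 477.] bot [511. 428.]
0.065 top [571. 477.] bot [507. 428.]
0.066 top [566. 477.] bot [503. 428.]
line end [503. 354.] [498. 432.]
19.9833 0.011710495751813287 44.99919891357422 -8.114408024782172 0.13596584098923695 [0.40832179 0.12463102 0.07509718]
```

View pics/v6.png

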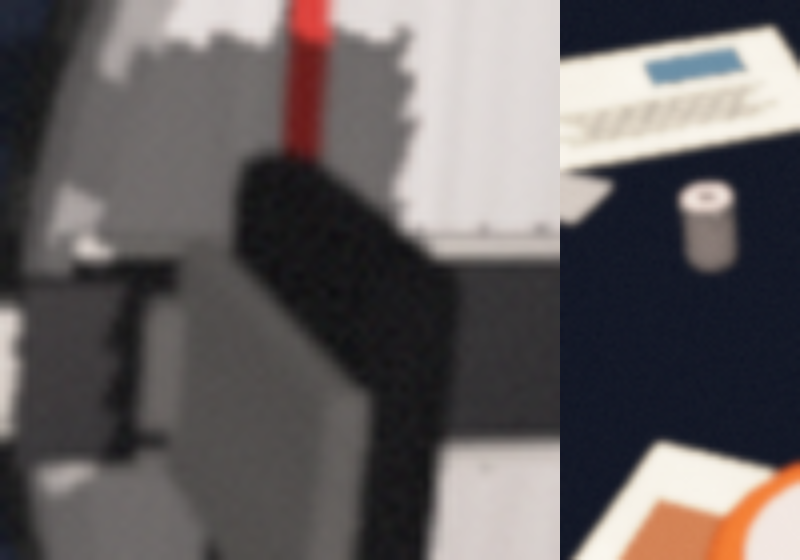

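```bash
python3 - <<'E'
from h import *
h=np.radians(-162.5); e=np.array([np.cos(h),np.sin(h)]); st=np.array([.538,.1655]); n=np.array([-e[1],e[0]])
c=imaging.calibration('wrist'); s=robot.state()
k=lambda r,l,z:np.round((wpix([*(st+r*e+l*n),z],c,s)-[310,165])*8+4)
for r in(.064,.066,.068):print(r,'top',k(r,-.022,.066),k(r,-.012,.066),k(r,-.005,.066),'bot',k(r,-.022,.022),k(r,-.022,.026))
print('line',k(.066,-.024,.018),k(.064,-.024,.018),k(.068,-.024,.018))
print(s['time_s'],(s['ee_pos'][:2]-st)@e)
E
```

```text
0.064 top [506. 273.] [493. 397.] [482. 481.] bot [333. 142.] [346. 151.]
0.066 top [483. 273.] [469. 397.] [459. 482.] bot [313. 141.] [326. 151.]
0.068 top [459. 273.] [446. 398.] [436. 482.] bot [293. 141.] [305. 151.]
line [302. 111.] [321. 111.] [282. 111.]
20.1333 0.13595750353706818
```

Displacement from the rest grip is 36.0 mm (0.1000 to 0.1360), the spring reads 8.1 N, and the shoe's lower corner stands on the line. Handing in.

```bash
python3 - <<'E'
from h import *
print(order.close_job()); s=robot.state(); print(s['time_s'],s['grip_width'])
E
```

```text
the job is handed in; nothing more can be done
None
the job is handed in; nothing more can be done
```

The green sleeve is released and fully down on the base, and the sprung arm is pulled out 36 mm (about 8 N) with the shoe face on the red line to within about 2 mm, tab still gripped; I did not touch anything else, and the job is handed in at about 20 s with no verdict shown.

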